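# Refit the filter of a bench dust extractor and clip its cover on

### The job

Take the filter cartridge out of its slanted stand and stand it all the way down in the open pot of the dust extractor. Then set the cover over the pot and press it down until both clip arms have snapped under the pot's lips and it sits fully home, and after that push the toggle switch over to switch the extractor on. Leave the jar, the bowl and the brush where they are.

Things in the scene. Friction and masses are not known exactly. Their poses are not given: they have to be found in the camera images.
- unit: Dust extractor, fixed. White base plate 110 x 210 x 20 mm, from y = -55 to +155 mm. On it a square aluminium pot, 76 x 76 mm, z 20 to 90 mm, centred on the origin, and the switch at y = +115 mm. Origin: on the bench under the pot's centre, z up. An outward lip at the top of the pot's +y and -y faces (40 mm long in x, 5 mm high, out to y = +-42 mm) is what the cover's clips catch under.
- pot_rim (a point): Centre of the pot's flat top face, at the mouth of its round well (44 mm across, 60 mm deep, 3 mm chamfer), 90 mm above the bench; axes as unit.
- pot_floor (a point): Centre of the floor of the pot's well, 30 mm above the bench; axes as unit.
- stand: Grey plastic slanted stand, fixed: base 120 x 90 mm, about 95 mm high, with a round socket 42 mm across and 40 mm deep in a 70 x 70 mm block whose top leans 35 degrees from vertical towards the stand's own -x. Origin: on the bench, under the middle of the block. The cartridge waits in the socket.
- cartridge: Filter cartridge, about 120 g: white round body 40 mm across, 62 mm long, foot chamfered 4 mm; above it a grey round stem 18 mm across, 26 mm long, to hold it by. Origin: centre of the foot; z along the axis to the stem. At first in the stand, leaning 35 degrees, 22 mm of body and the stem out. Seated in the pot its foot is on the floor and the white body ends 2 mm above the rim.
- cartridge_stem (a point): Middle of the cartridge's stem, on the axis 75 mm above the foot.
- cover: White hood, about 150 g, same turned half round. Origin: centre of the underside of its walls; home it lies at pot_rim. Top 90 (x) x 74 (y) mm at z = 44 mm. Flared skirts outside the pot's x faces (3 mm clear) reach z = -27 mm; it stands on them at first. Grey clip arms hang at its +y and -y sides, 100 mm overall. Laid on loosely it stops 15 mm above home; pressing it home takes 6 to 12 N.
- cover_bar (a point): Middle of the upright grip bar on top of the cover: 50 mm long along the cover's x, 14 mm thick in y, 26 mm high (z 44 to 70 mm in the cover's frame, this point at 57 mm). The cover is hollow below z = 40 mm, so the cartridge's stem fits inside.
- clip_l (a joint): Angle of the clip arm at the cover's +y side (24 mm wide, hinge 18 mm above the cover's origin, hook face 6 mm below it, flared tongue down to 24 mm below), spring-loaded: 0 = hanging straight, also when snapped under its lip; about 0.1 to 0.15 rad while riding over the lip; stop at 0.4.
- clip_r (a joint): The same for the clip arm at the cover's -y side.
- switch (a joint): Toggle switch lever: 0 = off, leaning 0.5 rad towards the unit's own -x; 1.0 = on, leaning 0.5 rad towards its +x. Stays where it is left; about 1 to 2 N at the knob moves it. Its pivot is 42 mm above the bench at the unit's (0, 115 mm); the lever is 60 mm long.
- switch_tip (a point): Centre of the switch lever's black ball knob (26 mm across), 60 mm from the pivot, 95 mm above the bench when off or on, 102 mm at mid travel.
- bottle: Bystander: white jar, 52 mm across, 100 mm high; origin under its centre.
- bowl: Bystander: grey mixing bowl, 90 mm across, 50 mm high; origin under its centre.
- brush: Bystander: flat brush with a wooden handle lying on the bench, 180 mm long along its x; origin under its middle.
There are look-alikes about, which are no part of the job. What is shaped like the cover but black, purple or red is not meant.

How it is judged:
On the way, in this order (a step that is already met when the one before it is completed fails the run):
1. the cartridge stands fully down in the pot, the cover not yet on (horizontal distance between cartridge and pot_floor below 0.005 m and z of cartridge in the frame of pot_floor below 0.003 m and angle between cartridge's own z axis and vertical below 0.08 rad and horizontal distance between cover and pot_rim above 0.05 m), for 0.2 s.
2. the cover is fully home on the pot with both clips snapped under the lips (horizontal distance between cartridge and pot_floor below 0.005 m and z of cartridge in the frame of pot_floor below 0.003 m and angle between cartridge's own z axis and vertical below 0.08 rad and horizontal distance between cover and pot_rim below 0.006 m and z of cover in the frame of pot_rim between -0.003 and 0.002 m and angle between the y axis of cover and the y axis of unit, either way round below 0.1 rad and angle between cover's own z axis and vertical below 0.04 rad and value of joint each of clip_l, clip_r below 0.05 rad), for 0.2 s.
3. the switch is pushed over to on (value of joint switch above 0.85 rad), for 0.1 s.
At the end, for the whole second after the job is handed in: Cartridge upright in the pot (axis within 5 mm, foot within 3 mm of the floor, tilt below 0.08 rad); cover within 6 mm sideways, +2/-3 mm in height and 0.1 rad of home, tilt below 0.04 rad, both clips below 0.05 rad; switch above 0.85; cover and cartridge at rest (all of step 2 and value of joint switch above 0.85 rad and linear speed of each of cover, cartridge below 0.02 m/s); the robot touches nothing.
It fails at once if the jar was pushed more than 30 mm or tipped over (distance of bottle from where it was at the start of the episode above 0.03 m or angle between bottle's own z axis and vertical above 0.5 rad).
It fails at once if the bowl was pushed more than 30 mm or tipped over (distance of bowl from where it was at the start of the episode above 0.03 m or angle between bowl's own z axis and vertical above 0.5 rad).
It fails at once if the brush was pushed more than 30 mm or tipped over (distance of brush from where it was at the start of the episode above 0.03 m or angle between brush's own z axis and vertical above 0.5 rad).
It also fails if it takes over 72 s, if anything falls off the work surface, if the arm or the gripper's body presses on something with over 40 N, if the wrist force passes 120 N, or if a joint passes its speed limit or range.

### The arm

A 7-joint arm with a two-finger parallel gripper is mounted at the origin on the work surface. World frame = base frame: x ahead of the robot, y to its left, z up, the work surface at z = 0. Lengths are in m, angles in rad, forces in N, time in s.
With the tool pointing down it reaches from about 0.4 to 0.85 m from the base axis. Payload 10.4 kg.
Tool frame: the origin (TCP) lies midway between the tips of the shut fingers; the grasp point (between the pads) lies 19 mm behind it; z points along the fingers, y is the line along which they close (so a half turn about z gives the same grasp; the last joint's range is limited). The gripper opens to 85 mm and grips with 20 to 120 N. Pads are 22 mm wide; open, the fingers measure 114 mm over their backs; the gripper's body (76 mm by 85 mm) begins 54 mm behind the grasp point. The pads swing forward as they close: fully open they stand 13 mm farther back than shut.
Start: joints at [-0.023, 0.332, -0.065, 1.46, 0.022, 1.35, -0.088], TCP at [0.625, 0, 0.231] pointing down, gripper open.
Joint ranges: [-2.6, 2.6], [-0.5, 2.12], [-1.47, 1.34], [0.16, 2.42], [-1.27, 4.41], [0.06, 2.06], [-2.6, 2.6]. Speed limits (rad/s): [2.22, 2.22, 2.79, 2.79, 3.14, 3.14, 3.14].

### API

Orientations are given as a unit quaternion [x, y, z, w].
In Python, from workcell import get_obs, camera, camera_params, hand_in gives the robot as it stands.
- The arm moves only by the tool carry_out, never from a script. Its argument "commands" is a list that holds one entry, the list of rows, each a list of 6 numbers: the shift along the tool's x, y, z in units of 40 mm (1.0 is 40 mm), then the turn, a rotation vector about the tool's x, y, z in units of 6 degrees (1.0 is 6 degrees). In form: [[[x, y, z, ax, ay, az], ...]]. A call has 1 to 20 rows; each row shifts and turns the commanded pose from where the row before left it, along the tool's axes as they then stand; what a row does not reach is not made up. A row lasts 1/12 s, in which the tool goes at most 41.7 mm and 7.16 degrees, less where a joint would pass 70% of its speed; a pose out of reach is approached as far as the arm can. A call is refused whole if a number of a shift passes 1 or a number of a turn 1, either way. A call with a gripper value outside its range is refused whole. "hand" is the closure, from -1 (fully open) to 1 (shut), set as the call begins (left out, the last holds). The fingers move at their own pace and stop on an object; "force" is the grip in N (left out, the last holds). Time passes only in rows, so rows that do not move let the fingers close. It gives the time, the measured TCP pose, the force, the opening and the grip force at its end, in the units of the state.
- get_obs(): the state, without advancing time (a new reading comes with each control period).
- camera(name): name is "scene" or "side" or "wrist"; returns the picture (400x640x3 uint8, red, green, blue); there is no depth.
- camera_params(name): a dict with "mtx" (3x3 intrinsics, pixels), "R" (3x3) and "t" (3): a world point X has camera coordinates R X + t. Camera axes: x right, y down, z forward; pixel columns grow to the right and rows downward; lengths in m; the calibration is good to about 2 mm. A picture is of the moment at which its call begins: read the wrist's pose just before it. camera_params takes no time and is no camera call; for the wrist camera it gives the pose at the moment of the call.
- hand_in(): hands the job in; it is judged then, once.
The state is a dict: "clock": time; "joint_pos": joint angles; "joint_velocities": joint speeds; "tau": joint torques, N m; "position": TCP position; "ee_rot": TCP orientation; "ft_force": force on the tool from outside, world axes, zero at the start; "torque": the same for the moment, N m; "grip_width": opening from 0.0 (shut) to 1.0 (fully open); "grasp_force": force on a finger pad.
Only numpy, scipy, OpenCV 4.12 (cv2) and the standard library are available. Lean on these libraries where they do the work, as an engineer would, in place of code of your own. Each camera call takes 0.05 s, during which the arm holds its last target. There are 200 camera calls.

## Working session

There is one attempt and no reset: what is moved stays moved. The work goes in short steps, Python scripts to look and compute and a tool call to move; the robot and the scene stay as the last step left them, time stands still between calls to the robot, and variables do not carry over. Pictures are saved under pics/ and viewed, at most 10 in all, crops included, and the job is handed in when it is done.

Besides the shell and the picture viewer there is one more tool, called after "Emit:" as a command line: name --argument value ..., lists and objects as JSON in quotes. carry_out: Moves the arm, as the interface text tells. Its arguments: {"type":"object","properties":{"commands":{"type":"array"},"hand":{"type":"number"},"force":{"type":"number"}},"required":["commands"]}

```bash
mkdir -p pics; ls
python3 - <<'E'
from workcell import *
import cv2,numpy as np
o=get_obs();print(o['clock'],o['position'],o['ee_rot'],o['ft_force'],o['grip_width'])
for n in ("scene","side"):
    cv2.imwrite(f"pics/{n}0.png",camera(n)[:,:,::-1]);p=camera_params(n);print(n,p['mtx'].tolist(),(-p['R'].T@p['t']).round(3),p['R'].round(3).tolist())
E
```

```text
pics
0.0 [ 6.24630447e-01 -1.68125442e-05  2.30523660e-01] [ 7.07102661e-01  7.07110558e-01 -5.20139399e-04 -4.63528003e-04] [-0.11948168 -0.51213604 -0.72904576] 0.9992218366267563
scene [[395.1156370233523, 0.0, 319.3673022341567], [0.0, 395.1156370233523, 204.2293552252007], [0.0, 0.0, 1.0]] [ 1.122 -0.712  0.788] [[0.82, 0.572, -0.015], [0.313, -0.471, -0.825], [-0.479, 0.672, -0.565]]
side [[509.15147061064863, 0.0, 316.42785879870075], [0.0, 509.15147061064863, 187.5385882280548], [0.0, 0.0, 1.0]] [ 0.184 -0.979  0.935] [[0.958, -0.286, 0.008], [-0.162, -0.566, -0.808], [0.236, 0.773, -0.589]]
```

View pics/scene0.png

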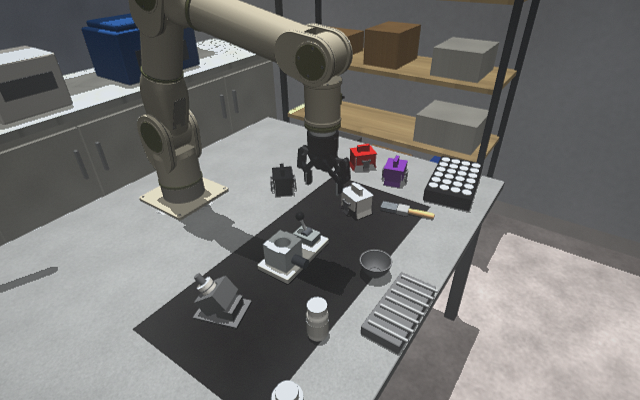

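View pics/side0.png

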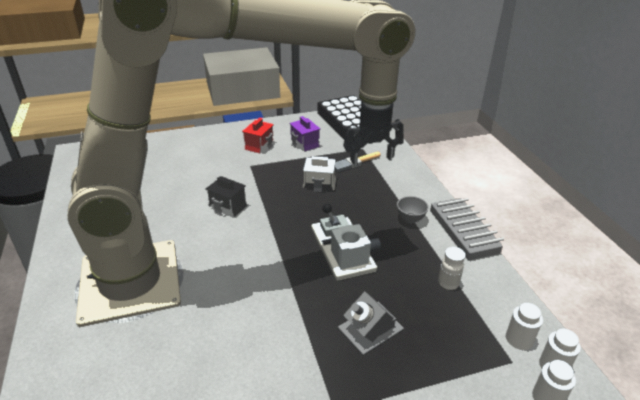

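The scene picture shows the unit at about (290,250), the white cover at (357,200), the stand with the cartridge at (218,298), the jar at (317,318), the bowl at (376,264) and the brush at (407,210). In the side picture the unit is at (345,245), the cover at (320,175) and the stand at (370,322).

Cover look-alikes in scene are black (283,178), red (363,156) and purple (396,170). Only the white one at (357,200) fits the description. I'll confirm it in a crop.

Run:
```python
import cv2,numpy as np
a=cv2.imread('pics/scene0.png');b=cv2.imread('pics/side0.png')
def c(i,u,v):
    k=cv2.resize(i[v:v+100,u:u+88],None,fx=3,fy=3,interpolation=cv2.INTER_CUBIC)
    for t in range(0,100,20):
        cv2.putText(k,str(v+t),(0,t*3+4),0,.35,(0,255,255));cv2.line(k,(0,t*3),(6,t*3),(0,255,255))
    for t in range(0,88,20):
        cv2.putText(k,str(u+t),(t*3,298),0,.35,(0,255,255));cv2.line(k,(t*3,290),(t*3,284),(0,255,255))
    return k
cv2.imwrite('pics/m0.png',np.vstack([np.hstack([c(a,255,195),c(a,315,150),c(a,180,250)]),np.hstack([c(b,305,190),c(b,275,125),c(b,330,275)])]))
```

```text
(no output)
```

View pics/m0.png

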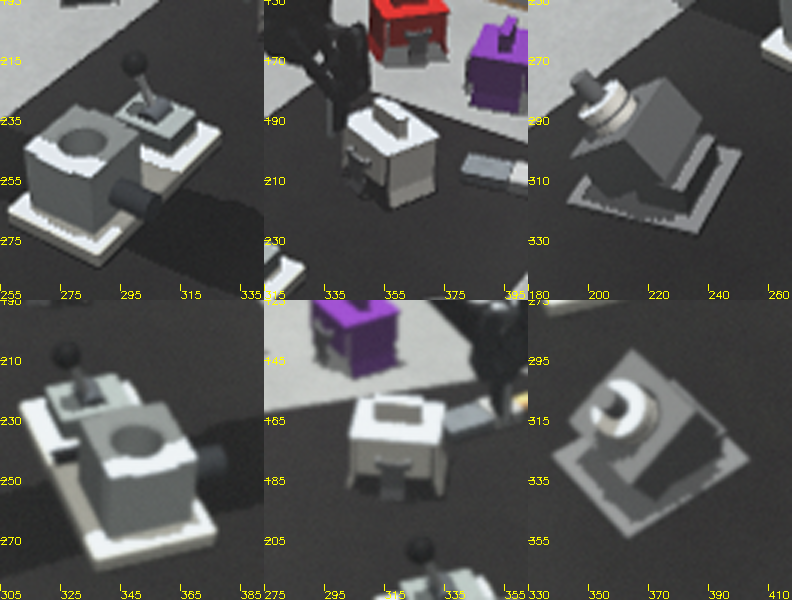

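The crops confirm the white cover at scene (357,193) and side (320,164): white hood, grey clips, upright bar. Unit well centre is at scene (282.3,242.3) and side (351,236.7). Knob is at scene (299.7,216) and side (327,208.3). Stem top is near scene (198,277).

```bash
cat > h.py <<'E'
from workcell import *
import numpy as np, cv2
from scipy.spatial.transform import Rotation as Rn
def ray(n,uv,P=None):
    p=P or camera_params(n);d=p['R'].T@np.linalg.solve(p['mtx'],[uv[0],uv[1],1]);return -p['R'].T@p['t'],d/np.linalg.norm(d)
def onz(n,uv,z,P=None):
    c,d=ray(n,uv,P);return c+d*(z-c[2])/d[2]
def tri(rs):
    A=sum(np.eye(3)-np.outer(d,d) for c,d in rs);b=sum((np.eye(3)-np.outer(d,d))@c for c,d in rs)
    x=np.linalg.solve(A,b);return x,[np.linalg.norm(np.cross(x-c,d)) for c,d in rs]
def proj(n,X,P=None):
    p=P or camera_params(n);q=p['mtx']@(p['R']@np.asarray(X)+p['t']);return q[:2]/q[2]
E
python3 - <<'E'
from h import *
np.set_printoptions(precision=4,suppress=True)
S=dict(well=(282.3,242.3),knob=(299.7,216));D=dict(well=(351,236.7),knob=(327,208.3))
for k in S: print(k,*tri([ray('scene',S[k]),ray('side',D[k])]))
print('wellz',onz('scene',S['well'],.09),onz('side',D['well'],.09))
for n,L in(('scene',[(257.7,265),(288.3,283.3),(328,238.7)]),('side',[(337.3,279.3),(376.7,267.7),(311.7,224)])):
    print('base',n,*[onz(n,u,.02)[:2] for u in L])
for n,L in(('scene',[(342,192),(353,182.3),(373,195.7),(357.7,204.3)]),('side',[(307.3,157),(335.3,157.7),(334.7,172),(303.7,170.3)])):
    Q=np.array([onz(n,u,.071)[:2] for u in L]);print('cover',n,Q.tolist(),Q.mean(0),np.linalg.norm(Q-np.roll(Q,-1,0),axis=1))
for n,L in(('scene',[(193,316.7),(236.7,328),(251.3,300)]),('side',[(338,327.3),(363.3,354),(404,328.3)])):
    print('stand',n,*[onz(n,u,.01)[:2] for u in L])
E
```

```text
well [ 0.5478 -0.0869  0.0854] [np.float64(0.0002888349283573521), np.float64(0.00028883492835732647)]
knob [0.5211 0.0283 0.0944] [np.float64(0.0004024947199057138), np.float64(0.00040249471990576655)]
wellz [ 0.5514 -0.0906  0.09  ] [ 0.5458 -0.0921  0.09  ]
base scene [ 0.4997 -0.1441] [ 0.6154 -0.151 ] [0.5993 0.0628]
base side [ 0.4905 -0.1569] [ 0.5983 -0.1468] [0.4887 0.0616]
cover scene [[0.5359318668071912, 0.24174542775490704], [0.5344637637764751, 0.31590963886265677], [0.6331896191442565, 0.2791398676601643], [0.616625465251168, 0.20777771394462008]] [0.5801 0.2611] [0.0742 0.1054 0.0733 0.0876]
cover side [[0.5491893823844214, 0.3198940064798159], [0.6325435038119231, 0.291899744136324], [0.6057626822601972, 0.21686249616184083], [0.5184763932988288, 0.25129733742210836]] [0.5765 0.27  ] [0.0879 0.0797 0.0938 0.0752]
stand scene [ 0.4839 -0.3649] [ 0.598  -0.3283] [ 0.5665 -0.2436]
stand side [ 0.4488 -0.2874] [ 0.4782 -0.3692] [ 0.59   -0.3315]
```

```bash
cat >> h.py <<'E'
def pose():
    o=get_obs();return np.array(o['position']),Rn.from_quat(o['ee_rot']),o
def plan(T,R=None):
    """shift (units, current tool axes) then turn (units)"""
    p,r,o=pose();s=r.inv().apply(np.asarray(T)-p)/.04
    print('clock',o['clock'],'shift units',s.round(2),'rows>=',int(np.ceil(abs(s).max())),end=' ')
    if R is not None: print('turn units',(np.degrees((r.inv()*R).as_rotvec())/6).round(2),end='')
    print()
def Rzy(z,y):
    z=np.asarray(z,float);z/=np.linalg.norm(z);y=np.asarray(y,float);y=y-z*(y@z);y/=np.linalg.norm(y);return Rn.from_matrix(np.c_[np.cross(y,z),y,z])
np.set_printoptions(precision=4,suppress=True)
E
python3 - <<'E'
from h import *
x,e=tri([ray('scene',(198.3,277.3)),ray('side',(355.3,309.3))]);print('stemtop',x,e)
p,r,o=pose();P=camera_params('wrist');c=-P['R'].T@P['t'];print('cam in tool',r.inv().apply(c-p),(P['R']@r.as_matrix()).round(3).tolist(),P['mtx'].tolist())
a=np.radians(18);ax=np.array([-np.sin(.611)*np.cos(a),-np.sin(.611)*np.sin(a),np.cos(.611)])
R=Rzy(-ax,[1,0,0]);plan(x+.10*ax,R)
E
```

```text
stemtop [ 0.4732 -0.3181  0.099 ] [np.float64(0.0014013665513078078), np.float64(0.0014013665513076333)]
cam in tool [ 0.0786 -0.0002 -0.1426] [[0.0, 1.0, -0.001], [-0.952, 0.0, -0.306], [-0.306, 0.001, 0.952]] [[289.0059645604306, 0.0, 317.3008170183502], [0.0, 289.0059645604306, 197.0657813504025], [0.0, 0.0, 1.0]]
clock 0.1 shift units [-8.39 -5.15  1.25] rows>= 9 turn units [-5.5   1.98  0.59]
```

Emit:
carry_out --commands '[[[-0.76,-0.63,0,0,0,0],[-0.76,-0.63,0,0,0,0],[-0.76,-0.63,0,0,0,0],[0,0,0,0,0,0],[0,0,0,0,0,0]]]'

```text
clock: 0.52
position: [0.5482, -0.0937, 0.2315]
ee_rot: [0.709, 0.706, -0.0, 0.0]
ft_force: [0.0, 0.8, 1.0]
grip_width: 1.001
grasp_force: 0.0
```

Run:
```python
from h import *
import json
P=camera_params('wrist');p,r,o=pose();cv2.imwrite('pics/w1.png',camera('wrist')[:,:,::-1])
json.dump({k:np.asarray(v).tolist() for k,v in P.items()},open('w1.json','w'));print(p,o['clock'])
a=np.radians(18);ax=np.array([-np.sin(.611)*np.cos(a),-np.sin(.611)*np.sin(a),np.cos(.611)])
plan(np.array([.473,-.318,.105])+.10*ax,Rzy(-ax,[1,0,0]))
```

```text
[ 0.5482 -0.0937  0.2315] 0.5167
clock 0.5667 shift units [-6.11 -3.26  1.11] rows>= 7 turn units [-5.49  1.98  0.57]
```

Emit:
carry_out --commands '[[[-0.87,-0.46,0.15,0,0,0],[-0.87,-0.46,0.15,0,0,0],[-0.87,-0.46,0.15,0,0,0],[-0.87,-0.46,0.15,0,0,0],[-0.87,-0.46,0.15,0,0,0],[-0.87,-0.46,0.15,0,0,0],[-0.87,-0.46,0.15,0,0,0],[0,0,0,-0.92,0.33,0.1],[0,0,0,-0.92,0.33,0.1],[0,0,0,-0.92,0.33,0.1],[0,0,0,-0.92,0.33,0.1],[0,0,0,-0.92,0.33,0.1],[0,0,0,-0.92,0.33,0.1],[0,0,0,0,0,0],[0,0,0,0,0,0]]]'

```text
clock: 1.82
position: [0.4203, -0.3345, 0.1884]
ee_rot: [0.696, 0.652, 0.273, 0.128]
ft_force: [-0.4, -0.2, -0.1]
grip_width: 1.001
grasp_force: 0.0
```

Run:
```python
from h import *
import json
P=camera_params('wrist');p,r,o=pose();im=camera('wrist')[:,:,::-1];cv2.imwrite('pics/w2.png',im)
json.dump({k:np.asarray(v).tolist() for k,v in P.items()},open('w2.json','w'));print(p,r.as_matrix()[:,2],o['joint_pos'],o['clock'])
def g(im,u,v,w,h,s):
    k=cv2.resize(im[v:v+h,u:u+w],None,fx=s,fy=s,interpolation=cv2.INTER_CUBIC)
    for t in range(0,h,20): cv2.putText(k,str(v+t),(0,int(t*s)+4),0,.35,(0,255,255))
    for t in range(0,w,40): cv2.putText(k,str(u+t),(int(t*s),int(h*s)-3),0,.35,(0,255,255))
    return k
cv2.imwrite('pics/m1.png',np.vstack([g(cv2.imread('pics/w1.png'),160,50,320,240,1.25),g(im,160,50,320,240,1.25)]) if 0 else np.hstack([g(cv2.imread('pics/w1.png'),120,0,400,400,1)[:, :],g(im,120,0,400,400,1)]))
```

```text
[ 0.4203 -0.3345  0.1884] [ 0.5458  0.1775 -0.8189] [ 0.6633  0.0516  0.2845  2.0261 -0.729   0.9945  1.2679] 1.8167
```

View pics/m1.png

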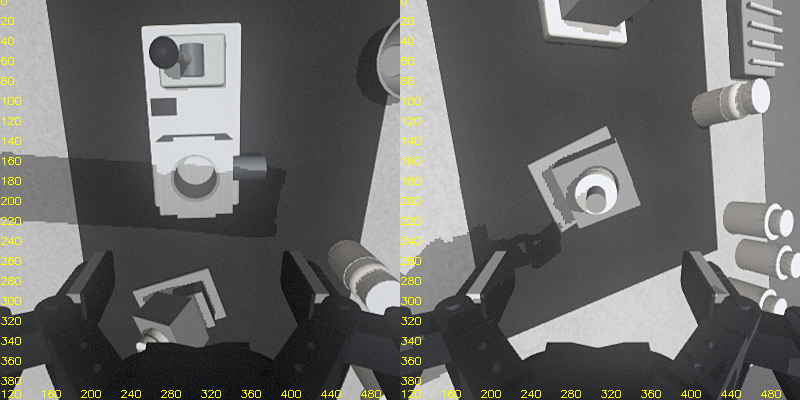

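Left half (wrist w1): well centre about (316,177), base back corners at (262,25) and (361,23), knob (285,52). Right half (w2): cartridge almost end-on at about (317,193), with the stem end at about (315,199).

Run:
```python
from h import *
import json
L=lambda f:{k:np.array(v) for k,v in json.load(open(f)).items()}
P1,P2=L('w1.json'),L('w2.json')
a=cv2.imread('pics/w1.png',0);b=cv2.imread('pics/w2.png',0)
for nm,im,P,(u,v,w,h),ths in (('w1',a,P1,(250,10,130,215),(90,110,130,150,170)),('w2',b,P2,(285,155,70,70),(100,130,150,170,190,210))):
    for th in ths:
        m=(im[v:v+h,u:u+w]>th).astype(np.uint8)
        cs,hi=cv2.findContours(m,cv2.RETR_CCOMP,cv2.CHAIN_APPROX_NONE)
        for c,q in zip(cs,hi[0]):
            if cv2.contourArea(c)>150 and len(c)>5:
                (x,y),ab,t=cv2.fitEllipse(c);r=cv2.minAreaRect(c);print(nm,th,'hole' if q[3]>=0 else 'out',cv2.contourArea(c),'ell',round(x+u,1),round(y+v,1),np.round(ab,1))
print(cv2.resize(b[165:225,290:346],(28,30),interpolation=cv2.INTER_AREA))
```

```text
w1 90 out 17581.5 ell 315.0 114.1 [109.2 227.2]
w1 90 hole 885.0 ell 286.0 54.5 [29.1 44.3]
w1 110 out 17345.5 ell 314.6 113.6 [107.9 227.6]
w1 110 hole 666.0 ell 314.7 179.7 [37.  41.4]
w1 110 hole 208.0 ell 310.8 137.1 [ 7.6 68.9]
w1 110 hole 448.5 ell 283.3 106.3 [20.2 30.8]
w1 110 hole 1160.0 ell 297.4 56.5 [35.5 61.2]
w1 130 out 17125.0 ell 314.4 113.2 [106.6 228.1]
w1 130 hole 721.5 ell 314.7 179.6 [38.3 42.3]
w1 130 hole 303.0 ell 313.4 137.5 [ 8.6 77.9]
w1 130 hole 466.0 ell 283.3 106.4 [20.7 30.9]
w1 130 hole 1510.0 ell 296.5 56.2 [35.9 61.1]
w1 150 out 16910.0 ell 313.3 110.9 [102.3 233.2]
w1 150 hole 934.0 ell 314.8 182.2 [36.  48.4]
w1 150 hole 340.0 ell 313.6 137.7 [ 9.4 79.2]
w1 150 hole 492.5 ell 283.2 106.4 [21.2 31.4]
w1 150 hole 212.0 ell 312.2 86.1 [ 4.3 84.7]
w1 150 hole 1874.0 ell 297.9 57.7 [40.1 62.9]
w1 170 out 16538.0 ell 313.5 110.0 [102.7 226.4]
w1 170 hole 1224.5 ell 313.0 187.3 [45.5 53.8]
w1 170 hole 373.0 ell 313.9 137.5 [ 9.6 81.5]
w1 170 hole 510.5 ell 283.2 106.4 [21.6 32.2]
w1 170 hole 412.0 ell 356.0 96.8 [46.4 55. ]
w1 170 hole 1938.0 ell 296.7 58
[... 3284 characters left out ...]
120 151 169 167 171 170 171 168 151 168 194 200 196 202 200 194 177 164
  166 168 169 172 165 137 102  84  81  85]
 [118 134 168 167 168 168 168 168 168 168 166 167 165 165 166 168 169 169
  171 170 146 120  89  81  83  84  83  85]
 [121 120 157 167 167 168 168 169 167 167 169 168 168 168 168 168 172 161
  134 101  79  84  86  84  84  85  84  85]
 [118 127 146 168 168 167 167 168 167 168 167 168 168 171 165 145 116  85
   83  85  85  86  85  82  85  83  84  82]
 [120 183 184 166 167 167 168 167 168 168 171 167 163 118  94  80  82  80
   85  87  85  84  86  84  84  84  83  81]
 [174 178 113 116 172 167 167 168 170 165 143 101  85  82  84  83  86  85
   84  85  83  85  84  85  83  83  84  83]]
```

Run:
```python
import cv2,numpy as np
a=cv2.imread('pics/w1.png');b=cv2.imread('pics/w2.png')
f=lambda i,u,v,w,h,s:cv2.resize(i[v:v+h,u:u+w],None,fx=s,fy=s,interpolation=cv2.INTER_CUBIC)
cv2.imwrite('pics/m2.png',np.hstack([f(a,260,130,100,100,4),f(b,280,150,80,80,5)]))
```

```text
(no output)
```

View pics/m2.png

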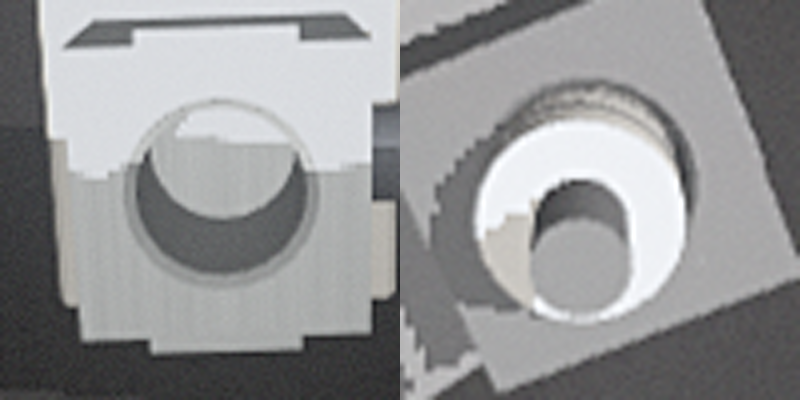

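Run:
```python
from h import *
import json
L=lambda f:{k:np.array(v) for k,v in json.load(open(f)).items()}
P1,P2=L('w1.json'),L('w2.json')
q=lambda x,y:(260+x/4,130+y/4)
w=onz('w',q(222.5,193),.09,P1);print('well',w)
print('well tri',*tri([ray('w',q(222.5,193),P1),ray('scene',(282.3,242.3)),ray('side',(351,236.7))]))
for A,B,z in ((q(152,352),q(302,347),.09),(q(80,337),q(371,330),.09),(q(132,35),q(300,27),.09),((262,25),(361,23),.02)):
    a,b=onz('w',A,z,P1),onz('w',B,z,P1);d=b-a;print('line',np.degrees(np.arctan2(d[1],d[0])),np.linalg.norm(d),(a+b)/2)
rw=ray('w',(315.9,203.3),P2)
for nm,rs in (('sc',[rw,ray('scene',(198.3,277.3))]),('sd',[rw,ray('side',(355.3,309.3))]),('all',[rw,ray('scene',(198.3,277.3)),ray('side',(355.3,309.3))])): print('stemtop',nm,*tri(rs))
# axis: body-top ray at 26mm below the stem end
x=tri([rw,ray('scene',(198.3,277.3))])[0]
c,d=ray('w',(316.1,194.2),P2)
for z in(.06,.07,.08,.09): print('bodytop at z',z,c+d*(z-c[2])/d[2])
pts=[(400,75),(700,0),(800,275),(500,392)]
for z in (.055,.06,.07): print([onz('w',(280+(x-400)/5,150+y/5),z,P2).round(4).tolist() for x,y in [(700,0),(800,275),(500,392)]])
```

```text
well [ 0.5465 -0.0863  0.09  ]
well tri [ 0.5473 -0.0872  0.0856] [np.float64(0.0009104353005151404), np.float64(0.000663641413304143), np.float64(0.0004869996249659317)]
line 1.813241360762223 0.03963877298720564 [ 0.5474 -0.1288  0.09  ]
line 1.2361190215705422 0.07652709032284044 [ 0.547  -0.1243  0.09  ]
line 2.455296968292843 0.040727814698715954 [ 0.5451 -0.046   0.09  ]
line 0.797369502958778 0.10684708055142934 [0.5425 0.0674 0.02  ]
stemtop sc [ 0.4756 -0.3204  0.1031] [np.float64(0.0016854802031193074), np.float64(0.0016854802031192068)]
stemtop sd [ 0.4732 -0.3221  0.103 ] [np.float64(0.0014134531438590005), np.float64(0.0014134531438589417)]
stemtop all [ 0.4743 -0.3205  0.1017] [np.float64(0.0018817657410416652), np.float64(0.002421066868244749), np.float64(0.00216514378680398)]
bodytop at z 0.06 [ 0.5024 -0.32    0.06  ]
bodytop at z 0.07 [ 0.4963 -0.3185  0.07  ]
bodytop at z 0.08 [ 0.4902 -0.3171  0.08  ]
bodytop at z 0.09 [ 0.4841 -0.3157  0.09  ]
[[0.5442, -0.276, 0.055], [0.5653, -0.3439, 0.055], [0.4805, -0.3533, 0.055]]
[[0.5404, -0.2761, 0.06], [0.5611, -0.3427, 0.06], [0.4779, -0.352, 0.06]]
[[0.5329, -0.2764, 0.07], [0.5528, -0.3404, 0.07], [0.4727, -0.3493, 0.07]]
```

Run:
```python
from h import *
plan([.4860,-.3178,.0856])
```

```text
clock 1.8667 shift units [-0.15 -0.07  3.07] rows>= 4
```

Emit:
carry_out --commands '[[[-0.15,-0.07,0.6,0,0,0],[0,0,0.6,0,0,0],[0,0,0.6,0,0,0],[0,0,0.6,0,0,0],[0,0,0.5,0,0,0],[0,0,0.17,0,0,0],[0,0,0,0,0,0]]]'

```text
clock: 2.45
position: [0.4872, -0.3161, 0.0851]
ee_rot: [0.694, 0.654, 0.273, 0.127]
ft_force: [-0.6, -0.4, -0.0]
grip_width: 1.002
grasp_force: 0.0
```

Emit:
carry_out --commands '[[[0,0,0,0,0,0],[0,0,0,0,0,0],[0,0,0,0,0,0],[0,0,0,0,0,0],[0,0,0,0,0,0],[0,0,0,0,0,0],[0,0,0,0,0,0],[0,0,0,0,0,0],[0,0,0,0,0,0],[0,0,0,0,0,0]]]' --hand 1 --force 50

```text
clock: 3.28
position: [0.4849, -0.321, 0.0881]
ee_rot: [0.696, 0.651, 0.273, 0.131]
ft_force: [-12.5, -0.5, 15.1]
grip_width: 0.194
grasp_force: 53.2
```

Run:
```python
from h import *
p,r,o=pose();print(p,o['ft_force'],o['grip_width']);a=camera('scene')[:,:,::-1];b=camera('side')[:,:,::-1]
f=lambda i,u,v:cv2.resize(i[v:v+100,u:u+100],None,fx=4,fy=4,interpolation=cv2.INTER_CUBIC)
cv2.imwrite('pics/m3.png',np.hstack([f(a,160,220),f(b,315,260)]))
print(proj('scene',p),proj('side',p))
```

```text
[ 0.4849 -0.321   0.0881] [-12.5402  -0.5066  15.0627] 0.19385078848186676
[201.1894 283.6881] [360.4171 311.9174]
```

View pics/m3.png

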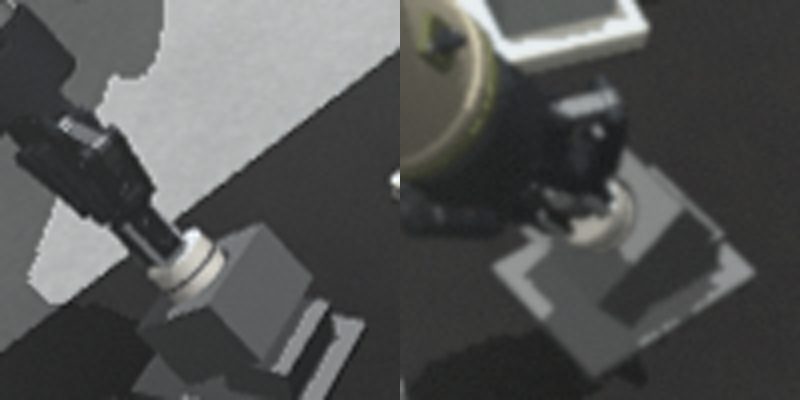

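The stem is held at about 16.5 mm width, with the finger tips resting on the shoulder. I'm pulling it out along the axis.

Emit:
carry_out --commands '[[[0,-0.05,-0.2,0,0,0],[0,0,-0.3,0,0,0],[0,0,-0.4,0,0,0],[0,0,-0.5,0,0,0],[0,0,-0.5,0,0,0],[0,0,-0.5,0,0,0],[0,0,0,0,0,0]]]'

```text
clock: 3.97
position: [0.4299, -0.3381, 0.167]
ee_rot: [0.696, 0.651, 0.273, 0.132]
ft_force: [0.5, -0.8, -0.3]
grip_width: 0.192
grasp_force: 52.9
```

Run:
```python
from h import *
plan([.48,-.30,.24],Rzy([0,0,-1],[np.cos(.026),np.sin(.026),0]))
```

```text
clock 3.9667 shift units [ 1.32  1.91 -0.64] rows>= 2 turn units [ 5.58 -1.87 -0.86]
```

Emit:
carry_out --commands '[[[0.33,0.48,-0.16,0,0,0],[0.33,0.48,-0.16,0,0,0],[0.33,0.48,-0.16,0,0,0],[0.33,0.48,-0.16,0,0,0],[0,0,0,0.8,-0.27,-0.12],[0,0,0,0.8,-0.27,-0.12],[0,0,0,0.8,-0.27,-0.12],[0,0,0,0.8,-0.27,-0.12],[0,0,0,0.8,-0.27,-0.12],[0,0,0,0.8,-0.27,-0.12],[0,0,0,0.78,-0.25,-0.14],[0,0,0,0,0,0],[0,0,0,0,0,0],[0,0,0,0,0,0]]]'

```text
clock: 5.13
position: [0.4809, -0.2976, 0.2363]
ee_rot: [0.697, 0.717, 0.001, -0.003]
ft_force: [-0.8, 0.0, -1.6]
grip_width: 0.191
grasp_force: 52.7
```

Run:
```python
from h import *
R=Rzy([0,0,-1],[np.cos(.026),np.sin(.026),0])
p,r,o=pose();print(p,r.as_matrix().round(3).tolist(),o['ft_force'])
a=camera('scene')[:,:,::-1];b=camera('side')[:,:,::-1]
u=proj('scene',p).astype(int);v=proj('side',p).astype(int);print(u,v)
f=lambda i,c:cv2.resize(i[c[1]-40:c[1]+60,c[0]-50:c[0]+50],None,fx=4,fy=4,interpolation=cv2.INTER_CUBIC)
cv2.imwrite('pics/m4.png',np.hstack([f(a,u),f(b,v)]))
plan([.5466,-.0870,.19],R)
```

```text
[ 0.4809 -0.2976  0.2363] [[-0.028, 1.0, -0.002], [1.0, 0.028, 0.005], [0.005, -0.002, -1.0]] [-0.8383  0.0467 -1.6367]
[195 230] [358 253]
clock 5.2333 shift units [5.23 1.8  1.19] rows>= 6 turn units [-0.02 -0.04  0.01]
```

View pics/m4.png

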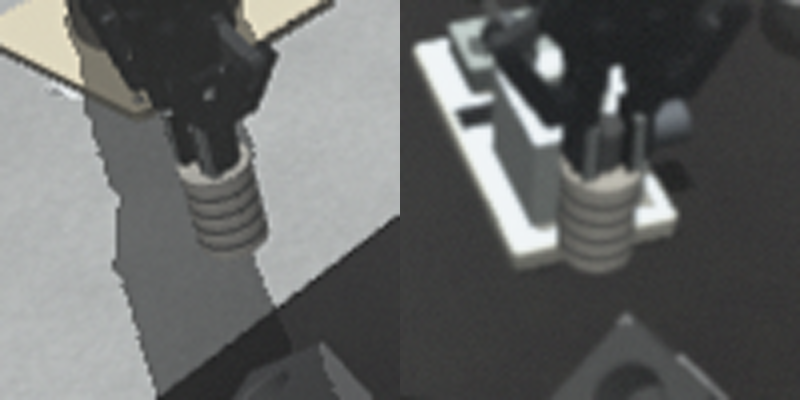

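The cartridge is held in the gripper, with its foot at scene (203.5,249.3) and side (357.6,276). I'll check its offset and tilt.

Run:
```python
from h import *
f=tri([ray('scene',(203.5,249.3)),ray('side',(357.6,276))]);t=tri([ray('scene',(198,231.3)),ray('side',(357.8,257))])
p,r,o=pose();d=t[0]-f[0];print(f,t,np.linalg.norm(d),'tilt dx,dy deg',np.degrees(d[:2]/d[2]),'foot-tcp',f[0]-p,'top-tcp',t[0]-p)
```

```text
(array([ 0.4826, -0.2933,  0.1734]), [np.float64(0.0031794446679514502), np.float64(0.003179444667951342)]) (array([ 0.4798, -0.294 ,  0.2277]), [np.float64(0.0024717030438729725), np.float64(0.0024717030438730853)]) 0.054381500113385474 tilt dx,dy deg [-2.9207 -0.8063] foot-tcp [ 0.0021  0.0049 -0.0634] top-tcp [-0.0006  0.0041 -0.0091]
```

Run:
```python
from h import *
im=camera('wrist');cv2.imwrite('pics/w3.png',im[:,:,::-1]);g=cv2.cvtColor(im,cv2.COLOR_RGB2GRAY)
for c in (300,310,317,324,334): print(c,g[150:262:2,c].tolist())
for r in (195,205,215): print(r,g[r,260:376:2].tolist())
```

```text
300 [48, 83, 122, 122, 124, 119, 124, 124, 112, 107, 96, 57, 53, 58, 60, 55, 59, 59, 59, 79, 99, 104, 110, 87, 116, 113, 72, 110, 111, 71, 118, 113, 111, 135, 212, 204, 205, 204, 205, 204, 205, 204, 206, 206, 187, 50, 52, 46, 52, 61, 56, 57, 52, 49, 50, 56]
310 [122, 119, 121, 120, 122, 109, 61, 65, 102, 101, 99, 96, 98, 99, 96, 99, 99, 116, 73, 119, 116, 73, 112, 115, 74, 116, 118, 76, 109, 117, 116, 108, 193, 205, 205, 204, 204, 206, 204, 204, 204, 211, 48, 68, 68, 72, 68, 69, 72, 69, 71, 75, 64, 69, 95, 120]
317 [119, 122, 123, 111, 55, 60, 54, 100, 98, 98, 95, 99, 99, 101, 102, 103, 106, 114, 89, 116, 97, 101, 117, 99, 97, 116, 121, 63, 120, 116, 112, 122, 211, 206, 206, 205, 205, 205, 204, 205, 209, 118, 66, 71, 64, 71, 70, 66, 67, 74, 67, 74, 71, 73, 120, 117]
324 [119, 125, 48, 63, 61, 62, 81, 105, 99, 99, 99, 100, 90, 71, 80, 81, 85, 116, 73, 117, 113, 87, 119, 113, 82, 117, 117, 79, 108, 117, 111, 106, 202, 204, 205, 204, 204, 204, 205, 203, 205, 206, 58, 69, 68, 69, 71, 72, 72, 69, 74, 69, 71, 65, 96, 116]
334 [129, 53, 63, 65, 62, 68, 102, 95, 104, 100, 102, 98, 75, 89, 93
[... 264 characters left out ...]
 98, 111, 96, 74, 107, 116, 117, 116, 118, 117, 116, 121, 119, 115, 115, 116, 116, 114, 91, 76, 109, 114, 90, 81, 84, 79, 76, 73, 105, 100, 98, 95, 100, 89, 90, 95, 90, 89, 90, 89]
205 [85, 80, 85, 83, 87, 85, 84, 82, 84, 82, 78, 81, 81, 79, 77, 96, 107, 97, 76, 117, 111, 115, 104, 88, 64, 74, 86, 93, 103, 99, 92, 92, 79, 62, 80, 104, 113, 112, 110, 95, 82, 114, 85, 65, 81, 103, 102, 103, 103, 98, 97, 104, 93, 90, 96, 91, 93, 93]
215 [84, 89, 82, 84, 83, 83, 83, 82, 79, 88, 82, 83, 80, 74, 93, 90, 98, 110, 113, 112, 106, 137, 177, 194, 213, 209, 207, 205, 204, 206, 206, 207, 209, 213, 201, 178, 150, 109, 111, 111, 109, 111, 82, 110, 98, 98, 105, 104, 95, 103, 102, 99, 97, 97, 91, 92, 76, 52]
```

Run:
```python
from h import *
plan([.5467,-.0910,.19],Rzy([0,0,-1],[np.cos(.026),np.sin(.026),0]))
```

```text
clock 5.2833 shift units [5.13 1.8  1.19] rows>= 6 turn units [-0.02 -0.04  0.01]
```

Emit:
carry_out --commands '[[[0.73,0.25,0.0,0,0,0],[0.73,0.25,0.17,0,0,0],[0.73,0.25,0.2,0,0,0],[0.73,0.25,0.2,0,0,0],[0.73,0.26,0.2,0,0,0],[0.73,0.27,0.2,0,0,0],[0.73,0.27,0.2,0,0,0],[0,0,0,-0.02,-0.04,0],[0,0,0,0,0,0],[0,0,0,0,0,0]]]'

```text
clock: 6.12
position: [0.547, -0.0918, 0.1909]
ee_rot: [0.697, 0.717, -0.0, -0.0]
ft_force: [0.5, -0.7, -0.7]
grip_width: 0.195
grasp_force: 52.7
```

Run:
```python
from h import *
plan([.5467,-.0910,.12],Rzy([0,0,-1],[np.cos(.026),np.sin(.026),0]));print(pose()[2]['ft_force'])
```

```text
clock 6.1167 shift units [ 0.02 -0.01  1.77] rows>= 2 turn units [-0.01  0.    0.02]
[ 0.4772 -0.6777 -0.6648]
```

Emit:
carry_out --commands '[[[0.02,-0.01,0.3,0,0,0],[0,0,0.3,0,0,0],[0,0,0.3,0,0,0],[0,0,0.3,0,0,0],[0,0,0.3,0,0,0],[0,0,0.27,0,0,0],[0,0,0.2,0,0,0],[0,0,0.2,0,0,0],[0,0,0,0,0,0],[0,0,0,0,0,0]]]'

```text
clock: 6.95
position: [0.5466, -0.0901, 0.1034]
ee_rot: [0.697, 0.717, -0.001, -0.001]
ft_force: [-0.2, -1.0, -1.9]
grip_width: 0.198
grasp_force: 52.1
```

Emit:
carry_out --commands '[[[0,0,0.1,0,0,0],[0,0,0.1,0,0,0],[0,0,0.05,0,0,0],[0,0,0,0,0,0],[0,0,0,0,0,0]]]'

```text
clock: 7.37
position: [0.5467, -0.0899, 0.0936]
ee_rot: [0.697, 0.717, -0.001, -0.0]
ft_force: [-1.4, -1.6, -2.5]
grip_width: 0.192
grasp_force: 51.9
```

Emit:
carry_out --commands '[[[0,0,0.03,0,0,0],[0,0,0.03,0,0,0],[0,0,0,0,0,0]]]'

```text
clock: 7.62
position: [0.5472, -0.0899, 0.0926]
ee_rot: [0.697, 0.717, -0.0, 0.0]
ft_force: [-4.6, -2.3, 10.0]
grip_width: 0.193
grasp_force: 54.7
```

It's on the floor: 10 N at z 0.0926, where about 0.092 was expected. Releasing.

Emit:
carry_out --commands '[[[0,0,0,0,0,0],[0,0,0,0,0,0],[0,0,0,0,0,0],[0,0,0,0,0,0],[0,0,0,0,0,0],[0,0,0,0,0,0]]]' --hand -1

```text
clock: 8.12
position: [0.5469, -0.0898, 0.0913]
ee_rot: [0.697, 0.717, -0.0, -0.0]
ft_force: [-0.9, 0.0, 0.2]
grip_width: 0.999
grasp_force: 0.0
```

Emit:
carry_out --commands '[[[0,0,-0.4,0,0,0],[0,0,-0.8,0,0,0],[0,0,-0.9,0,0,0],[0,0,-0.9,0,0,0],[0,0,-0.9,0,0,0],[0,0,0,0,0,0],[0,0,0,0,0,0]]]'

```text
clock: 8.7
position: [0.5481, -0.0899, 0.2496]
ee_rot: [0.697, 0.717, 0.001, 0.001]
ft_force: [-0.9, -0.5, -1.3]
grip_width: 1.002
grasp_force: 0.0
```

Run:
```python
from h import *
import json
P=camera_params('wrist');p,r,o=pose();im=camera('wrist')[:,:,::-1];cv2.imwrite('pics/w4.png',im)
json.dump({k:np.asarray(v).tolist() for k,v in P.items()},open('w4.json','w'));print(p,o['clock'])
b=im[:,:,:].min(2);m=(b>185).astype(np.uint8)
u=proj('w',[.5466,-.0868,.092],P);print(u)
x,y=u.round().astype(int);g=cv2.cvtColor(im,cv2.COLOR_BGR2GRAY)
print(g[y-2,x-40:x+41:2].tolist());print(g[y-50:y+50:2,x].tolist());print(g[y-50:y+50:2,x-16].tolist())
plan([.578,.265,.24])
```

```text
[ 0.5481 -0.0899  0.2496] 8.7
[315.4752 178.3198]
[165, 174, 172, 177, 175, 175, 179, 174, 174, 147, 74, 170, 193, 191, 193, 196, 158, 85, 109, 121, 120, 124, 116, 98, 85, 199, 193, 192, 191, 192, 122, 146, 177, 177, 175, 171, 178, 176, 85, 86, 90]
[219, 219, 220, 227, 102, 170, 224, 218, 220, 220, 218, 218, 220, 220, 192, 171, 222, 218, 217, 220, 208, 76, 83, 95, 120, 117, 118, 117, 111, 115, 118, 108, 169, 184, 108, 156, 172, 177, 179, 176, 175, 173, 169, 153, 56, 59, 56, 64, 59, 53]
[219, 219, 219, 225, 93, 186, 220, 218, 219, 216, 219, 218, 218, 219, 219, 219, 214, 192, 176, 142, 170, 201, 197, 192, 193, 192, 193, 198, 189, 112, 85, 143, 149, 166, 174, 175, 173, 175, 173, 173, 173, 170, 171, 149, 53, 54, 49, 57, 54, 73]
clock 8.75 shift units [8.84 1.03 0.19] rows>= 9
```

Emit:
carry_out --commands '[[[0.88,0.1,0,0,0,0],[0.88,0.1,0,0,0,0],[0.88,0.1,0,0,0,0],[0.88,0.1,0,0,0,0],[0.88,0.1,0,0,0,0],[0.88,0.1,0,0,0,0],[0.88,0.1,0,0,0,0],[0.88,0.1,0,0,0,0],[0.88,0.1,0,0,0,0],[0.88,0.1,0,0,0,0],[0,0,0,0,0,0],[0,0,0,0,0,0],[0,0,0,0,0,0]]]'

```text
clock: 9.83
position: [0.5764, 0.2624, 0.2455]
ee_rot: [0.697, 0.717, -0.002, -0.001]
ft_force: [0.2, -0.4, 0.9]
grip_width: 0.997
grasp_force: 0.0
```

Run:
```python
from h import *
import json
P=camera_params('wrist');p,r,o=pose();im=camera('wrist')[:,:,::-1];cv2.imwrite('pics/w5.png',im)
json.dump({k:np.asarray(v).tolist() for k,v in P.items()},open('w5.json','w'));print(p,o['clock'])
f=lambda i,u,v,w,h,s:cv2.resize(i[v:v+h,u:u+w],None,fx=s,fy=s,interpolation=cv2.INTER_CUBIC)
x,y=proj('w',[.578,.265,.07],P).astype(int);print(x,y);x0,y0=x-70,max(y-75,0);print('origin',x0,y0)
a=cv2.imread('pics/w4.png')
cv2.imwrite('pics/m5.png',np.hstack([f(im,x0,y0,140,150,4)[:600,:560],cv2.copyMakeBorder(f(a,285,148,60,60,4),0,360,0,0,0)]))
```

```text
[0.5764 0.2624 0.2455] 9.8333
319 174
origin 249 99
```

View pics/m5.png

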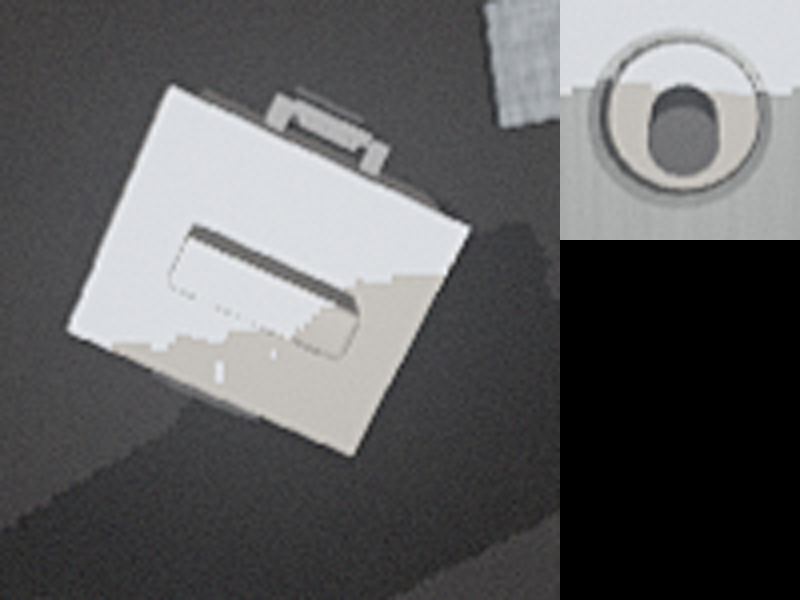

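Left: cover top corners at crop (172,85), (468,229), (352,457) and (68,330), with the bar top around (265,298). Right: the cartridge is centred in the well.

Run:
```python
from h import *
import json
P={k:np.array(v) for k,v in json.load(open('w5.json')).items()}
q=lambda x,y:(249+x/4,99+y/4)
C=np.array([onz('w',q(*u),.071,P)[:2] for u in [(172,85),(468,229),(352,457),(68,330)]])
B=np.array([onz('w',q(*u),.097,P)[:2] for u in [(192,237),(360,312),(343,360),(170,285)]])
for Q in(C,B):
    d=np.roll(Q,-1,0)-Q;print(Q.mean(0),np.linalg.norm(d,axis=1),np.degrees(np.arctan2(d[:,1],d[:,0])))
cx=(C.mean(0)+0*B.mean(0));psi=np.radians(np.mean([np.degrees(np.arctan2(*(C[1]-C[0])[::-1])),np.degrees(np.arctan2(*(C[2]-C[3])[::-1]))]));print(cx,np.degrees(psi))
# tool y (closing) along cover y
y=np.array([-np.sin(psi),np.cos(psi),0])
for s in(1,-1): plan([*cx,.2],Rzy([0,0,-1],s*y))
print(pose()[2]['joint_pos'])
```

```text
[0.5734 0.2718] [0.0892 0.0739 0.0899 0.0741] [ -23.7904 -112.731   156.3857   66.7238]
[0.5739 0.2725] [0.0473 0.0136 0.0491 0.0138] [ -22.6993 -106.1233  157.6071   66.2071]
[0.5734 0.2718] -23.702369245910923
clock 9.8833 shift units [ 0.26 -0.07  1.15] rows>= 2 turn units [ -0.03  -0.   -10.78]
clock 9.8833 shift units [ 0.26 -0.07  1.15] rows>= 2 turn units [-0.    0.04 19.22]
[-0.311   0.358  -0.2465  1.4024  0.0871  1.3951 -0.5301]
```

Emit:
carry_out --commands '[[[0,0,0,0,0,-0.98],[0,0,0,0,0,-0.98],[0,0,0,0,0,-0.98],[0,0,0,0,0,-0.98],[0,0,0,0,0,-0.98],[0,0,0,0,0,-0.98],[0,0,0,0,0,-0.98],[0,0,0,0,0,-0.98],[0,0,0,0,0,-0.98],[0,0,0,0,0,-0.98],[0,0,0,0,0,-0.98],[0,0,0,0,0,0],[0,0,0,0,0,0]]]'

```text
clock: 10.97
position: [0.577, 0.2617, 0.2471]
ee_rot: [0.207, 0.978, -0.001, -0.001]
ft_force: [0.9, -0.3, 0.5]
grip_width: 1.002
grasp_force: 0.0
```

Run:
```python
from h import *
psi=np.radians(-23.5);plan([.5735,.272,.12],Rzy([0,0,-1],[-np.sin(psi),np.cos(psi),0]));print(pose()[2]['joint_pos'])
```

```text
clock 10.9667 shift units [0.18 0.2  3.18] rows>= 4 turn units [-0.01 -0.01 -0.07]
[-0.1918  0.3748 -0.4066  1.3942  0.1473  1.404   0.5552]
```

Emit:
carry_out --commands '[[[0.18,0.2,0.5,0,0,-0.07],[0,0,0.7,0,0,0],[0,0,0.7,0,0,0],[0,0,0.7,0,0,0],[0,0,0.58,0,0,0],[0,0,0.5,0,0,0],[0,0,0.4,0,0,0],[0,0,0.2,0,0,0],[0,0,0,0,0,0],[0,0,0,0,0,0]]]'

```text
clock: 11.8
position: [0.5734, 0.2731, 0.0765]
ee_rot: [0.202, 0.979, -0.0, -0.0]
ft_force: [1.1, 0.1, 0.3]
grip_width: 0.999
grasp_force: 0.0
```

Run:
```python
from h import *
psi=np.radians(-23.5);plan([.5735,.272,.075],Rzy([0,0,-1],[-np.sin(psi),np.cos(psi),0]));print(pose()[0],pose()[2]['ft_force'])
```

```text
clock 11.8 shift units [-0.01 -0.02  0.04] rows>= 1 turn units [-0.01 -0.01  0.03]
[0.5734 0.2731 0.0765] [1.0749 0.0711 0.2575]
```

Emit:
carry_out --commands '[[[0,0,0,0,0,0],[0,0,0,0,0,0],[0,0,0,0,0,0],[0,0,0,0,0,0],[0,0,0,0,0,0],[0,0,0,0,0,0],[0,0,0,0,0,0],[0,0,0,0,0,0],[0,0,0,0,0,0],[0,0,0,0,0,0]]]' --hand 1 --force 60

```text
clock: 12.63
position: [0.5732, 0.2734, 0.0763]
ee_rot: [0.201, 0.98, -0.0, -0.0]
ft_force: [-0.3, 0.2, 0.9]
grip_width: 0.149
grasp_force: 60.9
```

Emit:
carry_out --commands '[[[0,0,-0.2,0,0,0],[0,0,-0.5,0,0,0],[0,0,-0.9,0,0,0],[0,0,-0.9,0,0,0],[0,0,-0.9,0,0,0],[0,0,-0.6,0,0,0],[0,0,0,0,0,0],[0,0,0,0,0,0]]]'

```text
clock: 13.3
position: [0.5737, 0.2737, 0.2377]
ee_rot: [0.201, 0.98, 0.0, 0.0]
ft_force: [-1.2, 0.7, -2.1]
grip_width: 0.149
grasp_force: 60.7
```

Run:
```python
from h import *
p,r,o=pose();th=np.radians(1.5);plan([.5463,-.0870,p[2]],Rzy([0,0,-1],[-np.sin(th),np.cos(th),0]));print(p,o['ft_force'],r.as_matrix().round(3).tolist())
```

```text
clock 13.3 shift units [-2.93 -8.56 -0.01] rows>= 9 turn units [ 0.01  0.01 -4.12]
[0.5737 0.2737 0.2377] [-1.1565  0.743  -2.0811] [[-0.919, 0.394, 0.001], [0.394, 0.919, 0.001], [-0.001, 0.001, -1.0]]
```

Emit:
carry_out --commands '[[[-0.3,-0.85,0,0,0,0],[-0.3,-0.85,0,0,0,0],[-0.3,-0.85,0,0,0,0],[-0.3,-0.85,0,0,0,0],[-0.3,-0.85,0,0,0,0],[-0.3,-0.85,0,0,0,0],[-0.3,-0.85,0,0,0,0],[-0.3,-0.85,0,0,0,0],[-0.3,-0.85,0,0,0,0],[-0.2,-0.85,0,0,0,0],[0,0,0,0,0,-0.82],[0,0,0,0,0,-0.82],[0,0,0,0,0,-0.82],[0,0,0,0,0,-0.82],[0,0,0,0,0,-0.82],[0,0,0,0,0,0],[0,0,0,0,0,0]]]'

```text
clock: 14.72
position: [0.5451, -0.0848, 0.2349]
ee_rot: [-0.011, 1.0, 0.0, -0.002]
ft_force: [0.2, -0.4, -2.0]
grip_width: 0.149
grasp_force: 60.6
```

Run:
```python
from h import *
p,r,o=pose();th=np.radians(1.5);plan([.5459,-.0871,.175],Rzy([0,0,-1],[-np.sin(th),np.cos(th),0]));print(p,o['ft_force'])
```

```text
clock 14.7167 shift units [-0.02 -0.06  1.5 ] rows>= 2 turn units [ 0.   -0.03 -0.05]
[ 0.5451 -0.0848  0.2349] [ 0.2026 -0.3523 -2.0267]
```

Emit:
carry_out --commands '[[[-0.02,-0.06,0.3,0,-0.03,-0.05],[0,0,0.4,0,0,0],[0,0,0.4,0,0,0],[0,0,0.3,0,0,0],[0,0,0.1,0,0,0],[0,0,0,0,0,0],[0,0,0,0,0,0],[0,0,0,0,0,0]]]'

```text
clock: 15.38
position: [0.5473, -0.0872, 0.1771]
ee_rot: [-0.014, 1.0, -0.0, 0.002]
ft_force: [-0.7, 1.0, -2.2]
grip_width: 0.149
grasp_force: 60.6
```

Run:
```python
from h import *
p,r,o=pose();th=np.radians(1.5);plan([.5459,-.0871,.145],Rzy([0,0,-1],[-np.sin(th),np.cos(th),0]));print(p,o['ft_force'])
a=camera('scene')[:,:,::-1];b=camera('side')[:,:,::-1]
f=lambda i,u,v:cv2.resize(i[v:v+120,u:u+80],None,fx=5,fy=5,interpolation=cv2.INTER_CUBIC)
cv2.imwrite('pics/m6.png',np.hstack([f(a,250,185),f(b,310,175)]))
```

```text
clock 15.3833 shift units [0.04 0.   0.8 ] rows>= 1 turn units [-0.    0.03  0.02]
[ 0.5473 -0.0872  0.1771] [-0.7236  1.0012 -2.2377]
```

View pics/m6.png

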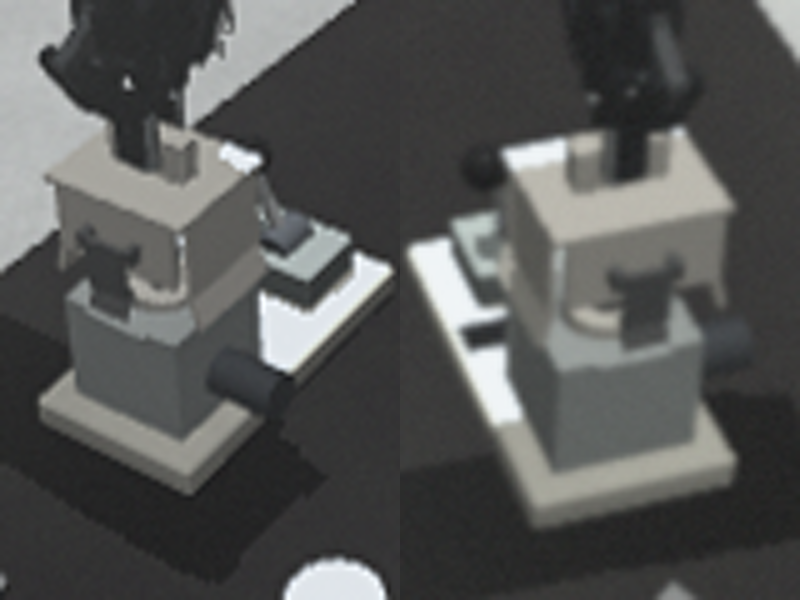

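The cover is level and square above the pot: cover at crop (155,200) and (625,215), pot below at (160,350) and (605,390). Lowering it on.

Emit:
carry_out --commands '[[[0.02,0,0.2,0,0,0],[0,0,0.15,0,0,0],[0,0,0.1,0,0,0],[0,0,0.1,0,0,0],[0,0,0,0,0,0]]]'

```text
clock: 15.9
position: [0.5458, -0.087, 0.1533]
ee_rot: [-0.015, 1.0, 0.0, 0.001]
ft_force: [-0.1, 1.0, -1.0]
grip_width: 0.149
grasp_force: 60.6
```

Emit:
carry_out --commands '[[[0,0,0.08,0,0,0],[0,0,0.05,0,0,0],[0,0,0,0,0,0]]]'

```text
clock: 16.15
position: [0.5467, -0.0872, 0.1496]
ee_rot: [-0.015, 1.0, -0.0, 0.002]
ft_force: [-0.0, 1.2, 0.8]
grip_width: 0.149
grasp_force: 61.0
```

Emit:
carry_out --commands '[[[0,0,0.08,0,0,0],[0,0,0.08,0,0,0],[0,0,0,0,0,0]]]'

```text
clock: 16.4
position: [0.546, -0.0872, 0.1419]
ee_rot: [-0.015, 1.0, -0.0, 0.001]
ft_force: [2.5, 1.1, -1.6]
grip_width: 0.155
grasp_force: 60.5
```

Emit:
carry_out --commands '[[[0,0,0.06,0,0,0],[0,0,0.06,0,0,0],[0,0,0,0,0,0]]]'

```text
clock: 16.65
position: [0.5461, -0.0879, 0.1397]
ee_rot: [-0.014, 1.0, -0.001, 0.001]
ft_force: [-7.9, -0.7, 20.3]
grip_width: 0.148
grasp_force: 63.5
```

Emit:
carry_out --commands '[[[0,0,0.04,0,0,0],[0,0,0,0,0,0],[0,0,0,0,0,0]]]'

```text
clock: 16.9
position: [0.5464, -0.0879, 0.1395]
ee_rot: [-0.014, 1.0, -0.001, 0.002]
ft_force: [-13.3, -0.1, 32.3]
grip_width: 0.15
grasp_force: 65.4
```

Hard stop at the expected home height. I'll relax, then tug lightly to check that the clips hold.

Emit:
carry_out --commands '[[[0,0,-0.08,0,0,0],[0,0,-0.05,0,0,0],[0,0,0,0,0,0],[0,0,0,0,0,0]]]'

```text
clock: 17.23
position: [0.5455, -0.0873, 0.1407]
ee_rot: [-0.015, 1.0, -0.0, 0.0]
ft_force: [-0.7, -0.8, -3.2]
grip_width: 0.145
grasp_force: 60.5
```

Emit:
carry_out --commands '[[[0,0,-0.04,0,0,0],[0,0,0,0,0,0],[0,0,0,0,0,0]]]'

```text
clock: 17.48
position: [0.5451, -0.0872, 0.1409]
ee_rot: [-0.015, 1.0, 0.0, -0.0]
ft_force: [4.9, 0.0, -21.0]
grip_width: 0.145
grasp_force: 59.7
```

Clips hold against a 21 N pull. I'll go back to neutral, release and rise.

Emit:
carry_out --commands '[[[0,0,0.06,0,0,0],[0,0,0.02,0,0,0],[0,0,0,0,0,0],[0,0,0,0,0,0]]]'

```text
clock: 17.82
position: [0.5464, -0.0872, 0.1405]
ee_rot: [-0.015, 1.0, -0.0, 0.001]
ft_force: [-0.5, -0.6, -1.1]
grip_width: 0.149
grasp_force: 62.2
```

Emit:
carry_out --commands '[[[0,0,0,0,0,0],[0,0,0,0,0,0],[0,0,0,0,0,0],[0,0,0,0,0,0],[0,0,0,0,0,0],[0,0,0,0,0,0]]]' --hand -1

```text
clock: 18.32
position: [0.5461, -0.0873, 0.1399]
ee_rot: [-0.015, 1.0, -0.0, 0.001]
ft_force: [-0.6, 0.7, 0.1]
grip_width: 0.978
grasp_force: 0.0
```

Emit:
carry_out --commands '[[[0,0,-0.4,0,0,0],[0,0,-0.8,0,0,0],[0,0,-0.9,0,0,0],[0,0,-0.4,0,0,0],[0,0,0,0,0,0],[0,0,0,0,0,0]]]'

```text
clock: 18.82
position: [0.5463, -0.0873, 0.2406]
ee_rot: [-0.015, 1.0, -0.0, 0.002]
ft_force: [0.2, -0.7, -1.1]
grip_width: 1.0
grasp_force: 0.0
```

Run:
```python
from h import *
th=np.radians(1.5);U=lambda x,y,z:np.array([.5464+x*np.cos(th)-y*np.sin(th),-.087+x*np.sin(th)+y*np.cos(th),z])
print('tip off',U(-.0288,.115,.095),'on',U(.0288,.115,.095),'well-seen tri knob .5211 .0283 .0944')
plan(U(-.075,.118,.2));print(pose()[0],pose()[2]['joint_pos'])
```

```text
tip off [0.5146 0.0272 0.095 ] on [0.5722 0.0287 0.095 ] well-seen tri knob .5211 .0283 .0944
clock 18.8167 shift units [1.87 2.96 1.01] rows>= 3 
[ 0.5463 -0.0873  0.2406] [ 0.3054  0.1801 -0.2598  1.6332  0.0477  1.3305  1.6384]
```

Emit:
carry_out --commands '[[[0.6,0.73,0.25,0,0,0],[0.6,0.73,0.25,0,0,0],[0.5,0.73,0.25,0,0,0],[0,0.7,0.25,0,0,0],[0,0,0,0,0,0],[0,0,0,0,0,0],[0,0,0,0,0,0],[0,0,0,0,0,0],[0,0,0,0,0,0],[0,0,0,0,0,0]]]' --hand 1 --force 60

```text
clock: 19.65
position: [0.4748, 0.0255, 0.1996]
ee_rot: [-0.014, 1.0, -0.0, 0.001]
ft_force: [-0.7, -0.1, -0.8]
grip_width: -0.003
grasp_force: 0.0
```

Run:
```python
from h import *
th=np.radians(1.5);U=lambda x,y,z:np.array([.5464+x*np.cos(th)-y*np.sin(th),-.087+x*np.sin(th)+y*np.cos(th),z])
print(pose()[0],pose()[2]['grip_width']);plan(U(-.070,.115,.083))
```

```text
[0.4748 0.0255 0.1996] -0.0025370915431297066
clock 19.65 shift units [0.04 0.02 2.91] rows>= 3
```

Emit:
carry_out --commands '[[[0.04,0.04,0.7,0,0,0],[0,0,0.7,0,0,0],[0,0,0.7,0,0,0],[0,0,0.5,0,0,0],[0,0,0.3,0,0,0],[0,0,0,0,0,0],[0,0,0,0,0,0]]]'

```text
clock: 20.23
position: [0.4731, 0.0276, 0.0836]
ee_rot: [-0.014, 1.0, -0.0, 0.001]
ft_force: [0.3, -0.5, 0.2]
grip_width: 0.003
grasp_force: 0.0
```

Emit:
carry_out --commands '[[[-0.2,0,0,0,0,0],[-0.2,0,0,0,0,0],[-0.2,0,0,0,0,0],[-0.2,0,0,0,0,0],[-0.2,0,0,0,0,0],[-0.2,0,0,0,0,0],[-0.2,0,0,0,0,0],[0,0,0,0,0,0]]]'

```text
clock: 20.9
position: [0.5307, 0.0296, 0.0838]
ee_rot: [-0.015, 1.0, 0.0, 0.001]
ft_force: [-0.8, 0.1, -0.4]
grip_width: -0.001
grasp_force: 0.0
```

Emit:
carry_out --commands '[[[-0.15,0,0,0,0,0],[-0.15,0,0,0,0,0],[-0.1,0,0,0,0,0],[-0.06,0,0,0,0,0],[0,0,0,0,0,0]]]'

```text
clock: 21.32
position: [0.5476, 0.0301, 0.0836]
ee_rot: [-0.015, 1.0, -0.0, 0.001]
ft_force: [0.1, 0.6, -0.3]
grip_width: 0.003
grasp_force: 0.4
```

Emit:
carry_out --commands '[[[-0.06,0,0,0,0,0],[-0.06,0,0,0,0,0],[0,0,0,0,0,0]]]'

```text
clock: 21.57
position: [0.5482, 0.0299, 0.0828]
ee_rot: [-0.015, 1.0, -0.001, -0.004]
ft_force: [-19.8, -1.1, 9.5]
grip_width: -0.002
grasp_force: 9.9
```

Emit:
carry_out --commands '[[[-0.06,0,0,0,0,0],[-0.06,0,0,0,0,0],[0,0,0,0,0,0]]]'

```text
clock: 21.82
position: [0.5486, 0.0296, 0.0816]
ee_rot: [-0.015, 1.0, -0.001, -0.008]
ft_force: [-37.6, -2.8, 17.6]
grip_width: 0.002
grasp_force: 19.4
```

At the stop, so the lever is fully over. Backing off and rising clear, then a last look.

Emit:
carry_out --commands '[[[0.2,0,0,0,0,0],[0.4,0,0,0,0,0],[0.4,0,0,0,0,0],[0,0,-0.7,0,0,0],[0,0,-0.9,0,0,0],[0,0,-0.9,0,0,0],[0.9,0,-0.9,0,0,0],[0.9,0,0,0,0,0],[0,0,0,0,0,0],[0,0,0,0,0,0],[0,0,0,0,0,0]]]'

```text
clock: 22.73
position: [0.4519, 0.0271, 0.2135]
ee_rot: [-0.015, 1.0, -0.0, 0.002]
ft_force: [0.7, 0.4, 0.1]
grip_width: 0.005
grasp_force: 0.0
```

Run:
```python
from h import *
a=camera('scene')[:,:,::-1];b=camera('side')[:,:,::-1]
f=lambda i,u,v:cv2.resize(i[v:v+120,u:u+80],None,fx=5,fy=5,interpolation=cv2.INTER_CUBIC)
cv2.imwrite('pics/m7.png',np.hstack([f(a,250,185),f(b,310,175)]))
p,r,o=pose();print(p,o['ft_force'])
```

```text
[0.4521 0.0273 0.2129] [ 0.1736 -0.827  -0.2425]
```

View pics/m7.png

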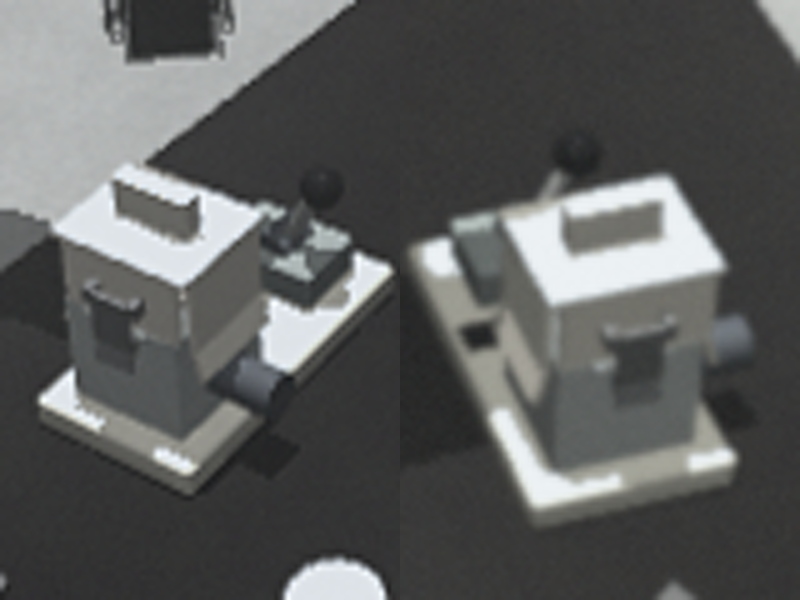

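The picture shows the cover home and level on the pot, with the clip at crop (112,320) and (640,360). The knob has gone over to +x at (322,187) and (577,155), and the gripper is clear.

```bash
python3 -c "
from workcell import *
print(hand_in())"
```

```text
the job is handed in; nothing more can be done
None
```

I handed the job in at about 23 s: the cartridge is down in the pot, the cover is home with its clips holding against a 21 N pull, and the switch is pushed over to on; `hand_in` gave no verdict.

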